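# Put the flat battery pack on charge with the selector on its colour

### The arm

A 7-joint arm with a two-finger parallel gripper is mounted at the origin on the work surface. World frame = base frame: x ahead of the robot, y to its left, z up, the work surface at z = 0. Lengths are in mm, angles in degrees, forces in N, time in s.
With the tool pointing down it reaches from about 425 to 875 mm from the base axis. Payload 9.9 kg.
Tool frame: the origin (TCP) lies between the finger pads; the fingertips stand 8 mm ahead of it and the grasp point (between the pads) lies 11 mm behind it (finger_overhang is the z of the fingertips in the tool frame, in mm); z points along the fingers, y is the line along which they close (so a half turn about z gives the same grasp; the last joint's range is limited). The gripper opens to 85 mm and grips with 20 to 120 N. Pads are 22 mm wide; open, the fingers measure 114 mm over their backs; the gripper's body (76 mm by 85 mm) begins 54 mm behind the grasp point. The pads swing forward as they close: fully open they stand 13 mm farther back than shut.
Start: joints at [-73.9, 32.985, 1.427, 82.34, -0.859, 64.687, -3.237], TCP at [240.808, 630.588, 239.289] pointing down, gripper open.
Joint ranges: [-157.87, 157.87], [-19.46, 123.44], [-87.15, 90], [11.01, 140.99], [-62.26, 242.26], [9.8, 113.94], [-161.44, 161.44]. Speed limits (degrees/s): [127.2, 127.2, 172.46, 172.46, 180, 180, 180].

### API

Orientations are given as [roll, pitch, yaw] about the fixed x, y, z axes, in that order (R = Rz(yaw) Ry(pitch) Rx(roll)).
In Python, from bench import observe, snapshot, hand_in, finger_overhang gives the robot as it stands. The module is installed in compiled form; this text tells all that it offers.
- The arm moves only by the tool arm_command, never from a script. Its argument "moves" is a list of rows, each an object of numbers: "claw": the closure, from -1 (fully open) to 1 (shut); "dx", "dy", "dz": the shift along the world's x, y, z as a fraction of full scale; "roll": the turn about the world's z as a fraction of full scale. A call has 1 to 12 rows; each row shifts and turns the commanded pose from where the row before left it; what a row does not reach is not made up. Full scale, the value 1, is 0.025 m for a shift and 4 degrees for a turn. A row lasts 1/12 s, in which the tool goes at most 41.7 mm and 7.16 degrees, less where a joint would pass 70% of its speed; a pose out of reach is approached as far as the arm can. A call with a number of a shift or a turn outside -1 to 1 is refused whole. A call with a gripper value outside its range is refused whole. The fingers move at their own pace and stop on an object; the grip force is fixed at half the most. Time passes only in rows, so rows that do not move let the fingers close. It gives the time, the measured TCP pose, the force, the opening and the grip force at its end, in the units of the state.
- observe(): the state, without advancing time (a new reading comes with each control period).
- snapshot(name): name is "side" or "top"; returns a dict with "frame" (384x512x3 uint8, blue, green, red), "mtx" (3x3 intrinsics, pixels), "distortion" ([k1, k2, p1, p2, k3] as OpenCV has them; the pictures are not rectified), "pose" (4x4, takes a point from camera to world coordinates). Camera axes: x right, y down, z forward; pixel columns grow to the right and rows downward; lengths in mm; the calibration is good to about 2 mm. A picture is of the moment at which its call begins. There is no depth.
- hand_in(): hands the job in; it is judged then, once.
The state is a dict: "clock": time; "joint_positions": joint angles; "qd": joint speeds; "joint_torque": joint torques, N m; "position": TCP position; "tool_rot": TCP orientation; "force": force on the tool from outside, world axes, zero at the start; "torque": the same for the moment, N m; "finger_gap": finger opening in mm; "gripper_force": force on a finger pad.
Only numpy, scipy, OpenCV 4.12 (cv2) and the standard library are available. Lean on these libraries where they do the work, as an engineer would, in place of code of your own. Each camera call takes 0.05 s, during which the arm holds its last target. There are 200 camera calls.

### The job

The battery pack standing in the green bay of the rack is flat. Turn the charger's selector knob so that its white pointer clicks in at the mark of that pack's colour, and stand that pack upright in the charger's cradle, right down on its floor with its narrow faces towards the two tall cheeks; lower it in gently, do not drop it. The rack only lets you take the pack by its narrow faces and the cradle leaves room only at its broad faces, so you will have to put it down on the bench on the way and take it again the other way; leave the other packs, the bottle and the screwdriver as they are.

Things in the scene. Friction and masses are not known exactly. Their poses are not given: they have to be found in the camera images.
- charger: Fixed grey charger: a cradle, and at its -y side a control box 120 x 120 mm, 40 mm high, centred at y = -135 mm with the selector knob at its centre. Origin: on the bench under the cradle's centre; z up, yaw varies. A pack fits the cradle only with its x along the charger's x, 3 mm play all round; gripper fingers fit only at the open y sides.
- charger_seat (a point): Centre of the cradle's floor, 12 mm above the bench, axes as the charger's. Two black cheeks, 10 mm thick, 50 mm wide, inner faces at x = +-33 mm, tops 130 mm above the bench (23 mm above a seated pack). At the y sides low lips: 10 mm high above the floor, inner faces at y = +-25 mm, outer +-33 mm.
- selector (a joint): Knob angle, rad; grows clockwise seen from above. Sprung detents: 0 and 0.785 (thin white marks, off; starts at one of these), 1.571 red mark, 2.356 blue, 3.142 yellow; stops just beyond the ends. Let go within 0.3 rad of a detent, it springs in. Takes up to 0.1 N m. The pointer looks to the charger's -x at 0, +y (the cradle) at 1.571, +x at 3.142.
- selector_grip (a point): On the knob's vertical axis at grip height: 75 mm above the bench, 7 mm below the knob's top. Axes turn with the knob: its bar lies along x, 46 mm long, 14 mm thick (along y), standing 30 mm above a disc of 48 mm diameter; the white pointer is on the bar's -x half.
- rack: Fixed plywood rack, three bays along its y, one pack upright in each, pack x along rack x, pack tops 103 mm above the bench. Origin: on the bench under its centre, z up, yaw varies. Bay centres y = -60 (green), 0, +60 mm. Dividers 10 mm thick, 105 mm high, 3 mm from the packs' broad faces. Open at the x sides above lips 18 mm above the bench, inner faces x = +-33 mm, outer +-41.
- green_bay (a point): Centre of the floor of the green bay (green lips, strips and divider tops), axes as the rack's.
- pack_red: Red battery pack: upright block 60 mm (its x) by 44 mm (its y) by 95 mm tall, about 0.35 kg, black below, upper 35 mm and a stripe red. Origin: centre of the underside; z up. A half turn about z makes no difference.
- pack_blue: Blue battery pack: upright block 60 mm (its x) by 44 mm (its y) by 95 mm tall, about 0.35 kg, black below, upper 35 mm and a stripe blue. Origin: centre of the underside; z up. A half turn about z makes no difference.
- pack_yellow: Yellow battery pack: upright block 60 mm (its x) by 44 mm (its y) by 95 mm tall, about 0.35 kg, black below, upper 35 mm and a stripe yellow. Origin: centre of the underside; z up. A half turn about z makes no difference.
- bottle: Amber bottle, 62 mm across, 190 mm tall, standing on the bench, not to be disturbed. Origin: centre of its underside.
- screwdriver: Screwdriver with wooden handle, 200 mm long, 26 mm thick, lying on the bench along its x, not to be disturbed. Origin: under its middle.
Mind the look-alikes: they are no part of the job. Leave any pink look-alike of the pack_yellow alone. Leave any pink look-alike of the pack_blue alone.

How it is judged:
By the outcome, as a careful person would: the job done as asked, in the order asked, and still so for the second after the job is handed in, with the robot touching nothing.
It also fails if it takes over 72 s, if anything falls off the work surface, if the arm or the gripper's body presses on something with over 40 N, if the wrist force passes 120 N, or if a joint passes its speed limit or range.

## Working session

There is one attempt and no reset: what is moved stays moved. The work goes in short steps, Python scripts to look and compute and a tool call to move; the robot and the scene stay as the last step left them, time stands still between calls to the robot, and variables do not carry over. Pictures are saved under pics/ and viewed, at most 10 in all, crops included, and the job is handed in when it is done.

Besides the shell and the picture viewer there is one more tool, called as name(argument=value, ...), one argument or row to a line, values as JSON. arm_command: Moves the arm, as the interface text tells. Shift numbers are shares of 0.025 m and turn numbers shares of 4 degrees, none past 1 either way. Its arguments: {"type":"object","properties":{"moves":{"type":"array"}},"required":["moves"]}

```bash
mkdir -p pics
cat > h.py <<'E'
import numpy as np, cv2
from bench import observe, snapshot
def snap(n,save=None):
    s=snapshot(n); s={k:(np.array(v) if k!='frame' else v) for k,v in s.items()}
    if save: cv2.imwrite('pics/'+save+'.png',s['frame'])
    return s
def ray(s,px):
    p=cv2.undistortPoints(np.array(px,float).reshape(-1,1,2),s['mtx'].astype(float),s['distortion'].astype(float)).reshape(-1,2)
    d=np.c_[p,np.ones(len(p))]@s['pose'][:3,:3].T
    return s['pose'][:3,3],d
def plane(s,px,z):
    o,d=ray(s,px); return o+d*((z-o[2])/d[:,2])[:,None]
def proj(s,P):
    T=np.linalg.inv(s['pose']); rv=cv2.Rodrigues(T[:3,:3])[0]
    return cv2.projectPoints(np.array(P,float).reshape(-1,3),rv,T[:3,3],s['mtx'].astype(float),s['distortion'].astype(float))[0].reshape(-1,2)
E
python3 - <<'E'
from h import *
import pickle
for n in('top','side'):
    s=snap(n,n+'0'); pickle.dump(s,open(n+'0.pkl','wb')); print(n,s['pose'].round(3).tolist(),s['mtx'].round(1).tolist())
print(observe())
E
```

```text
top [[-0.011, -0.986, 0.168, 355.153], [-1.0, 0.012, 0.003, 89.965], [-0.005, -0.167, -0.986, 1023.575], [0.0, 0.0, 0.0, 1.0]] [[371.5, 0.0, 256.2], [0.0, 371.5, 193.7], [0.0, 0.0, 1.0]]
side [[0.764, -0.47, 0.441, -64.432], [-0.645, -0.564, 0.516, -597.606], [0.006, -0.679, -0.734, 1066.674], [0.0, 0.0, 0.0, 1.0]] [[444.3, 0.0, 256.5], [0.0, 444.3, 194.9], [0.0, 0.0, 1.0]]
{'clock': 0.1, 'joint_positions': array([-73.90141877,  33.02661279,   1.4208757 ,  82.3814845 ,
        -0.8585757 ,  64.68711708,  -3.23845095]), 'qd': array([-0.00422767, -0.0996318 , -0.03452703, -0.12985835,  0.00275428,
        0.00596868,  0.05668905]), 'joint_torque': array([ 4.80680188e-03, -7.67305756e+01,  2.25764461e+00, -2.86605012e+01,
        1.58599491e-02,  8.50350712e-03,  2.00426513e-05]), 'position': array([240.62719724, 630.22800006, 238.54306956]), 'tool_rot': array([-1.79915387e+02,  3.55548423e-03,  1.59103349e+02]), 'force': array([ 0.31554104, -0.72531549,  0.10393226]), 'torque': array([-0.07208311,  0.03920262, -0.01115284]), 'gripper_force': 0.0, 'finger_gap': 85.42397356375157}
```

View pics/top0.png

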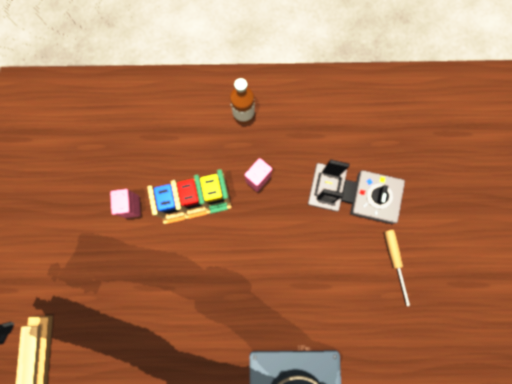

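View pics/side0.png

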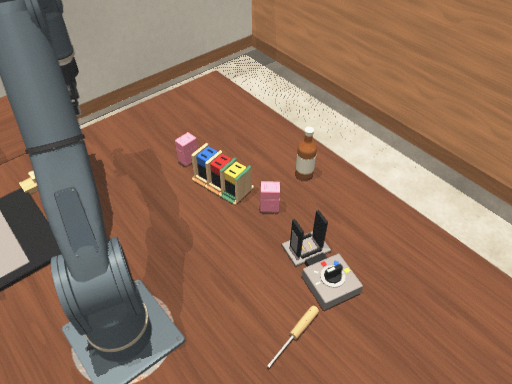

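The top view shows blue (165,198), red (188,192) and yellow (211,187) packs in the rack, and pink look-alikes at (124,202) and (259,175). The cradle is at (330,186) and the box at (379,196). The yellow pack stands in the green-edged bay, so I'll confirm that in an enlarged crop.

Run:
```python
from h import *
a=cv2.imread('pics/top0.png');b=cv2.imread('pics/side0.png')
A=cv2.resize(a[155:230,135:245],(440,300),interpolation=cv2.INTER_CUBIC)
B=cv2.resize(a[150:230,300:415],(345*800//690-40,300),interpolation=cv2.INTER_CUBIC)
C=cv2.resize(b[135:215,170:295],(440,282),interpolation=cv2.INTER_CUBIC)
D=cv2.resize(b[205:310,275:370],(360,282),interpolation=cv2.INTER_CUBIC)
cv2.imwrite('pics/crop.png',np.vstack([np.hstack([A,B]),np.hstack([C,D])]))
```

```text
(no output)
```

View pics/crop.png

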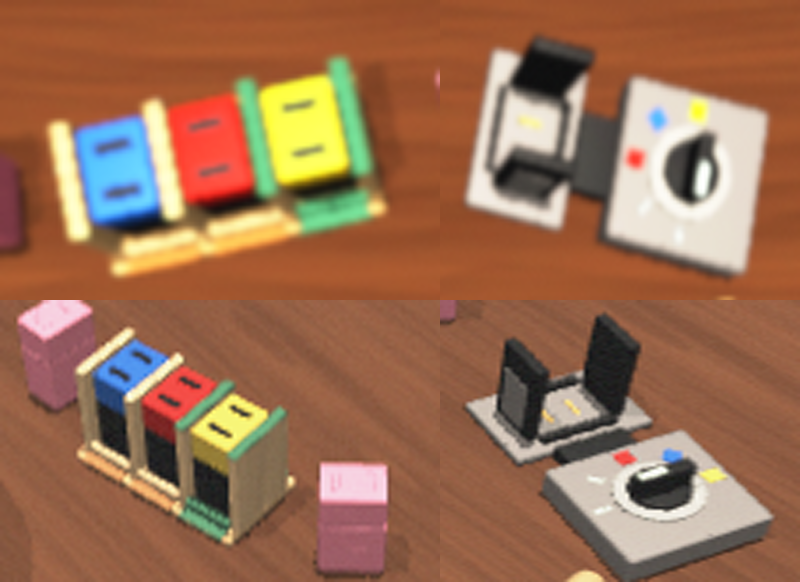

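```bash
cat > m.py <<'E'
from h import *
import pickle,sys
for n in('top','side'):
    s=pickle.load(open(n+'0.pkl','rb')); f=cv2.resize(s['frame'],None,fx=4,fy=4,interpolation=cv2.INTER_CUBIC)
    hsv=cv2.cvtColor(f,cv2.COLOR_BGR2HSV)
    def reg(lo,hi,box,z,name,both=False):
        m=cv2.inRange(hsv,lo,hi); k=np.zeros_like(m); x0,y0,x1,y1=[4*v for v in box]; k[y0:y1,x0:x1]=1; m*=k
        c=max(cv2.findContours(m,cv2.RETR_EXTERNAL,cv2.CHAIN_APPROX_NONE)[0],key=cv2.contourArea).reshape(-1,2)
        w=plane(s,(c+.5)/4-.5,z)[:,:2].astype(np.float32)
        r=cv2.minAreaRect(cv2.convexHull(w)); print(n,name,'c',np.round(r[0],1),'size',np.round(r[1],1),'ang',round(r[2],1)); return m
    R=(135,155,245,230) if n=='top' else (170,135,260,215)
    vmin=150
    reg((22,150,vmin),(33,255,255),R,103,'yellow')
    reg((105,120,vmin),(120,255,255),R,103,'blue')
    reg((0,200,vmin),(5,255,255),R,103,'red') 
    B=(355,165,410,225) if n=='top' else (300,250,365,310)
    reg((0,0,120),(40,70,255),B,40,'box')
    for nm,lo,hi in(('my',(22,120,120),(33,255,255)),('mb',(103,100,100),(120,255,255)),('mr',(0,190,120),(5,255,255))):reg(lo,hi,B,40,nm)
    reg((0,0,228),(180,40,255),B,72+10,'ptr')
E
python3 m.py
```

```text
top yellow c [530.2 208.2] size [65.8 47.3] ang 12.7
top blue c [504.9 325.3] size [61.8 43.2] ang 12.5
top red c [518.6 267. ] size [63.6 42.6] ang 12.4
top box c [ 511.8 -233. ] size [121.9 121.3] ang 76.0
top my c [ 557.8 -246.5] size [12.1 13.1] ang 86.2
top mb c [ 552.5 -211.2] size [11.4 10.9] ang 35.8
top mr c [ 523.6 -190.1] size [5.5 4.8] ang 89.3
top ptr c [ 505.7 -220.4] size [106.7 106.9] ang 75.8
side yellow c [496.3 198.7] size [20.9 41.7] ang 10.3
side blue c [507.5 323.2] size [61.2 42.1] ang 12.4Traceback (most recent call last):
  File "m.py", line 15, in <module>
    reg((0,200,vmin),(5,255,255),R,103,'red')
    ~~~^^^^^^^^^^^^^^^^^^^^^^^^^^^^^^^^^^^^^^
  File "m.py", line 8, in reg
    c=max(cv2.findContours(m,cv2.RETR_EXTERNAL,cv2.CHAIN_APPROX_NONE)[0],key=cv2.contourArea).reshape(-1,2)
      ~~~^^^^^^^^^^^^^^^^^^^^^^^^^^^^^^^^^^^^^^^^^^^^^^^^^^^^^^^^^^^^^^^^^^^^^^^^^^^^^^^^^^^^
ValueError: max() iterable argument is empty
```

Run:
```python
from h import *
import pickle
S={n:pickle.load(open(n+'0.pkl','rb')) for n in('top','side')}
def reg(n,lo,hi,box,z,name):
    s=S[n]; f=cv2.resize(s['frame'],None,fx=4,fy=4,interpolation=cv2.INTER_CUBIC);hsv=cv2.cvtColor(f,cv2.COLOR_BGR2HSV)
    m=cv2.inRange(hsv,lo,hi); k=np.zeros_like(m); x0,y0,x1,y1=[4*v for v in box]; k[y0:y1,x0:x1]=1; m*=k
    cs=cv2.findContours(m,cv2.RETR_EXTERNAL,cv2.CHAIN_APPROX_NONE)[0]
    for c in sorted(cs,key=cv2.contourArea)[::-1][:2]:
        c=c.reshape(-1,2); r=cv2.minAreaRect(cv2.convexHull(plane(s,(c+.5)/4-.5,z)[:,:2].astype(np.float32)))
        print(n,name,'px',(c.mean(0)/4).round(1),'c',np.round(r[0],1),'size',np.round(r[1],1),'ang',round(r[2],1))
reg('side',(22,120,190),(33,255,255),(220,155,260,205),103,'yellow')
reg('side',(0,180,130),(8,255,255),(205,150,240,190),103,'red')
reg('side',(0,0,110),(40,70,255),(300,250,365,310),40,'box')
reg('side',(22,120,120),(33,255,255),(300,250,365,310),40,'my')
reg('side',(103,100,90),(120,255,255),(300,250,365,310),40,'mb')
for n,B in(('top',(366,178,400,212)),('side',(318,258,352,290))):
    reg(n,(0,0,225),(180,60,255),B,82,'white82')
    reg(n,(0,0,0),(180,255,70),B,82,'dark82')
for n,B in(('top',(308,155,350,212)),('side',(283,208,332,270))):
    reg(n,(0,0,0),(180,255,70),B,130,'cheek')
    reg(n,(0,0,100),(40,70,255),B,0,'base')
```

```text
side yellow px [235.1 169.8] c [532.5 206.1] size [63.2 44.9] ang 12.7
side red px [220.3 161.4] c [519.3 264.7] size [63.4 40.8] ang 13.0
side red px [215.6 172. ] c [479.4 236.7] size [0.8 0. ] ang 140.2
side box px [332.4 278.1] c [ 514.3 -236.8] size [121.5 120.9] ang 76.0
side box px [313.9 255.4] c [ 529.3 -151.8] size [ 20.7 101.6] ang 75.8
side my px [346.9 270.3] c [ 560.4 -246.8] size [12.7 12.3] ang 77.5
side mb px [336.2 263.1] c [ 555.5 -212.5] size [15.2 13.6] ang 27.2
top white82 px [382.2 194.4] c [ 508.9 -230.6] size [86.6 90.7] ang 86.6
top dark82 px [379.5 194.9] c [ 510.6 -220.6] size [20.5 44.6] ang 72.3
top dark82 px [385.1 190. ] c [ 521.9 -236.7] size [6.5 1.9] ang 2.3
side white82 px [331.5 277.3] c [ 492.  -249.1] size [57.5 64. ] ang 4.7
side white82 px [331.  269.4] c [ 505.6 -232.8] size [ 6.4 20. ] ang 80.0
side dark82 px [334.  274.2] c [ 501.8 -250.9] size [41.6 58.2] ang 75.9
side dark82 px [320.9 258.9] c [ 508.9 -194.6] size [ 9.6 19.7] ang 50.0
top cheek px [335.1 169. ] c [ 566.4 -101.7] size [55.9 32.8] ang 76.4
top cheek px [330.9 196.7] c [496.8 -86.6] size [61.7 25.4] ang 83.3
top base px [328.  188.9] c [ 546.6 -106.8] size [ 90.1 122.6] ang 75.5
side cheek px [316.5 237.9] c [ 527.7 -152.7] size [168.   45.8] ang 30.5
side cheek px [298.2 238. ] c [ 486.9 -132.3] size [121.5  54.9] ang 42.1
side base px [305.5 252.7] c [ 553.6 -101.3] size [ 88.9 123. ] ang 75.5
side base px [320.  265.4] c [ 535.5 -178.5] size [41.3 99.1] ang 75.8
```

Yellow is in the green bay, at about (531.5, 207) with the rack yaw at 12.5°. The charger yaw is −14°, with the knob at about (513, −235) and the seat at (545.7, −104). The pointer starts at 0, so it needs +180° clockwise to reach yellow. I'm starting to move.

arm_command(
  moves=[
    {"dx":0.9,"dy":-1,"roll":0.15},
    {"dx":0.9,"dy":-1,"roll":0.15},
    {"dx":0.9,"dy":-1,"roll":0.15},
    {"dx":0.9,"dy":-1,"roll":0.15},
    {"dx":0.9,"dy":-1,"roll":0.15},
    {"dx":0.9,"dy":-1,"roll":0.15},
    {"dx":0.9,"dy":-1,"roll":0.15},
    {"dx":0.9,"dy":-1,"roll":0.15},
    {"dx":0.9,"dy":-1,"roll":0.15},
    {"dx":0.9,"dy":-1,"roll":0.15},
    {"dx":0.9,"dy":-1,"roll":0.15},
    {"dx":0.9,"dy":-1,"roll":0.1},
  ],
)

```text
schema error: expected keys claw, dx, dy, dz, roll
```

arm_command(
  moves=[
    {"dy":-1},
    {"dy":-1},
    {"dy":-1},
    {"dy":-1},
    {"dy":-1},
    {"dy":-1},
    {"dy":-1},
    {"dy":-1},
    {"dy":-1},
    {"dy":-1},
    {"dy":-1},
    {"dy":-1},
  ],
)

```text
schema error: expected keys claw, dx, dy, dz, roll
```

arm_command(
  moves=[
    {"dy":-1},
    {"dy":-1},
    {"dy":-1},
    {"dy":-1},
    {"dy":-1},
    {"dy":-1},
    {"dy":-1},
    {"dy":-1},
    {"dy":-1},
    {"dy":-1},
    {"dy":-0.6},
    {},
  ],
)

```text
schema error: expected keys claw, dx, dy, dz, roll
```

Run:
```python
from h import *
import bench; print(bench.finger_overhang, observe()['position'],observe()['tool_rot'],observe()['joint_positions'].round(1))
try: print(bench.finger_overhang())
except Exception as e: print(e)
```

```text
8.0 [240.62719724 630.22800006 238.54306956] [-1.79915387e+02  3.55548423e-03  1.59103349e+02] [-73.9  33.    1.4  82.4  -0.9  64.7  -3.2]
'float' object is not callable
```

All keys are required in every row.

arm_command(
  moves=[
    {"claw":-1,"dx":0.9,"dy":-1,"dz":0,"roll":0.15},
    {"claw":-1,"dx":0.9,"dy":-1,"dz":0,"roll":0.15},
    {"claw":-1,"dx":0.9,"dy":-1,"dz":0,"roll":0.15},
    {"claw":-1,"dx":0.9,"dy":-1,"dz":0,"roll":0.15},
    {"claw":-1,"dx":0.9,"dy":-1,"dz":0,"roll":0.15},
    {"claw":-1,"dx":0.9,"dy":-1,"dz":0,"roll":0.15},
    {"claw":-1,"dx":0.9,"dy":-1,"dz":0,"roll":0.15},
    {"claw":-1,"dx":0.9,"dy":-1,"dz":0,"roll":0.15},
    {"claw":-1,"dx":0.9,"dy":-1,"dz":0,"roll":0.15},
    {"claw":-1,"dx":0.9,"dy":-1,"dz":0,"roll":0.15},
    {"claw":-1,"dx":0.9,"dy":-1,"dz":0,"roll":0.15},
    {"claw":-1,"dx":0.9,"dy":-1,"dz":0,"roll":0.1},
  ],
)

```text
clock: 1.1
position: [511.5, 329.1, 239.0]
tool_rot: [-180.0, -0.0, 166.1]
force: [0.1, 1.1, -0.3]
finger_gap: 85.5
gripper_force: 0.0
```

arm_command(
  moves=[
    {"claw":-1,"dx":0,"dy":-1,"dz":0,"roll":0},
    {"claw":-1,"dx":0,"dy":-1,"dz":0,"roll":0},
    {"claw":-1,"dx":0,"dy":-1,"dz":0,"roll":0},
    {"claw":-1,"dx":0,"dy":-1,"dz":0,"roll":0},
    {"claw":-1,"dx":0,"dy":-1,"dz":0,"roll":0},
    {"claw":-1,"dx":0,"dy":-1,"dz":0,"roll":0},
    {"claw":-1,"dx":0,"dy":-1,"dz":0,"roll":0},
    {"claw":-1,"dx":0,"dy":-1,"dz":0,"roll":0},
    {"claw":-1,"dx":0,"dy":-1,"dz":0,"roll":0},
    {"claw":-1,"dx":0,"dy":-1,"dz":0,"roll":0},
    {"claw":-1,"dx":0,"dy":-1,"dz":0,"roll":0},
    {"claw":-1,"dx":0,"dy":-1,"dz":0,"roll":0},
  ],
)

```text
clock: 2.1
position: [510.5, 29.4, 239.1]
tool_rot: [-180.0, -0.0, 166.1]
force: [1.2, -0.1, 0.1]
finger_gap: 85.6
gripper_force: 0.0
```

arm_command(
  moves=[
    {"claw":-1,"dx":0,"dy":-1,"dz":0,"roll":0},
    {"claw":-1,"dx":0,"dy":-1,"dz":0,"roll":0},
    {"claw":-1,"dx":0,"dy":-1,"dz":0,"roll":0},
    {"claw":-1,"dx":0,"dy":-1,"dz":0,"roll":0},
    {"claw":-1,"dx":0,"dy":-1,"dz":0,"roll":0},
    {"claw":-1,"dx":0,"dy":-1,"dz":0,"roll":0},
    {"claw":-1,"dx":0,"dy":-1,"dz":0,"roll":0},
    {"claw":-1,"dx":0,"dy":-1,"dz":0,"roll":0},
    {"claw":-1,"dx":0,"dy":-1,"dz":0,"roll":0},
    {"claw":-1,"dx":0,"dy":-1,"dz":0,"roll":0},
    {"claw":-1,"dx":0,"dy":-0.6,"dz":0,"roll":0},
    {"claw":-1,"dx":0,"dy":0,"dz":0,"roll":0},
  ],
)

```text
clock: 3.1
position: [509.8, -238.5, 239.0]
tool_rot: [-179.9, -0.0, 165.8]
force: [0.1, 0.1, 0.6]
finger_gap: 85.3
gripper_force: 0.0
```

arm_command(
  moves=[
    {"claw":-1,"dx":0,"dy":0,"dz":-1,"roll":0},
    {"claw":-1,"dx":0,"dy":0,"dz":-1,"roll":0},
    {"claw":-1,"dx":0,"dy":0,"dz":-1,"roll":0},
    {"claw":-1,"dx":0,"dy":0,"dz":-1,"roll":0},
    {"claw":-1,"dx":0,"dy":0,"dz":0,"roll":0},
  ],
)

```text
clock: 3.52
position: [508.5, -232.3, 135.1]
tool_rot: [179.9, -0.4, 166.2]
force: [-0.1, 1.2, -0.2]
finger_gap: 85.3
gripper_force: 0.0
```

Run:
```python
from h import *
s=snap('side','k1'); o=observe(); print(o['position'],o['tool_rot'])
cv2.imwrite('pics/k1c.png',cv2.resize(s['frame'][190:310,260:400],None,fx=4,fy=4,interpolation=cv2.INTER_CUBIC))
```

```text
[ 509.42990922 -233.01217429  137.42454453] [179.9477046   -0.29020434 166.14122958]
```

View pics/k1c.png

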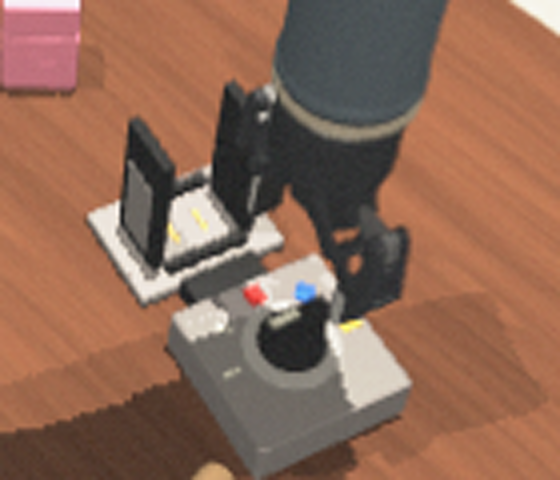

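The fingers straddle the knob bar, with the pointer at crop (285,318), i.e. the 0 mark. I'm descending and gripping.

arm_command(
  moves=[
    {"claw":-1,"dx":0.14,"dy":-0.08,"dz":-0.8,"roll":0},
    {"claw":-1,"dx":0,"dy":0,"dz":-0.8,"roll":0},
    {"claw":-1,"dx":0,"dy":0,"dz":-0.8,"roll":0},
    {"claw":-1,"dx":0,"dy":0,"dz":-0.4,"roll":0},
    {"claw":-1,"dx":0,"dy":0,"dz":0,"roll":0},
  ],
)

```text
clock: 3.98
position: [514.0, -235.9, 68.7]
tool_rot: [180.0, -0.1, 166.1]
force: [0.2, -0.1, 0.4]
finger_gap: 85.5
gripper_force: 0.0
```

arm_command(
  moves=[
    {"claw":1,"dx":0,"dy":0,"dz":0,"roll":0},
    {"claw":1,"dx":0,"dy":0,"dz":0,"roll":0},
    {"claw":1,"dx":0,"dy":0,"dz":0,"roll":0},
    {"claw":1,"dx":0,"dy":0,"dz":0,"roll":0},
    {"claw":1,"dx":0,"dy":0,"dz":0,"roll":0},
    {"claw":1,"dx":0,"dy":0,"dz":0,"roll":0},
    {"claw":1,"dx":0,"dy":0,"dz":0,"roll":0},
    {"claw":1,"dx":0,"dy":0,"dz":0,"roll":0},
  ],
)

```text
clock: 4.65
position: [514.7, -235.9, 70.0]
tool_rot: [180.0, 0.0, 166.1]
force: [-1.3, 2.9, 7.7]
finger_gap: 12.9
gripper_force: 58.7
```

arm_command(
  moves=[
    {"claw":1,"dx":0,"dy":0,"dz":0,"roll":-1},
    {"claw":1,"dx":0,"dy":0,"dz":0,"roll":-1},
    {"claw":1,"dx":0,"dy":0,"dz":0,"roll":-1},
    {"claw":1,"dx":0,"dy":0,"dz":0,"roll":-1},
    {"claw":1,"dx":0,"dy":0,"dz":0,"roll":-1},
    {"claw":1,"dx":0,"dy":0,"dz":0,"roll":-1},
    {"claw":1,"dx":0,"dy":0,"dz":0,"roll":-1},
    {"claw":1,"dx":0,"dy":0,"dz":0,"roll":-1},
    {"claw":1,"dx":0,"dy":0,"dz":0,"roll":-1},
    {"claw":1,"dx":0,"dy":0,"dz":0,"roll":-1},
    {"claw":1,"dx":0,"dy":0,"dz":0,"roll":-1},
    {"claw":1,"dx":0,"dy":0,"dz":0,"roll":-1},
  ],
)

```text
clock: 5.65
position: [513.9, -236.8, 70.0]
tool_rot: [-180.0, 0.0, 117.9]
force: [-3.1, -0.0, 9.6]
finger_gap: 12.6
gripper_force: 59.1
```

arm_command(
  moves=[
    {"claw":1,"dx":0,"dy":0,"dz":0,"roll":-1},
    {"claw":1,"dx":0,"dy":0,"dz":0,"roll":-1},
    {"claw":1,"dx":0,"dy":0,"dz":0,"roll":-1},
    {"claw":1,"dx":0,"dy":0,"dz":0,"roll":-1},
    {"claw":1,"dx":0,"dy":0,"dz":0,"roll":-1},
    {"claw":1,"dx":0,"dy":0,"dz":0,"roll":-1},
    {"claw":1,"dx":0,"dy":0,"dz":0,"roll":-1},
    {"claw":1,"dx":0,"dy":0,"dz":0,"roll":-1},
    {"claw":1,"dx":0,"dy":0,"dz":0,"roll":-1},
    {"claw":1,"dx":0,"dy":0,"dz":0,"roll":-1},
    {"claw":1,"dx":0,"dy":0,"dz":0,"roll":-1},
    {"claw":1,"dx":0,"dy":0,"dz":0,"roll":-1},
  ],
)

```text
clock: 6.65
position: [512.8, -236.8, 70.0]
tool_rot: [-179.9, 0.0, 69.9]
force: [-7.6, 0.0, 12.0]
finger_gap: 12.8
gripper_force: 59.6
```

arm_command(
  moves=[
    {"claw":1,"dx":0,"dy":0,"dz":0,"roll":-1},
    {"claw":1,"dx":0,"dy":0,"dz":0,"roll":-1},
    {"claw":1,"dx":0,"dy":0,"dz":0,"roll":-1},
    {"claw":1,"dx":0,"dy":0,"dz":0,"roll":-1},
    {"claw":1,"dx":0,"dy":0,"dz":0,"roll":-1},
    {"claw":1,"dx":0,"dy":0,"dz":0,"roll":-1},
    {"claw":1,"dx":0,"dy":0,"dz":0,"roll":-1},
    {"claw":1,"dx":0,"dy":0,"dz":0,"roll":-1},
    {"claw":1,"dx":0,"dy":0,"dz":0,"roll":-1},
    {"claw":1,"dx":0,"dy":0,"dz":0,"roll":-1},
    {"claw":1,"dx":0,"dy":0,"dz":0,"roll":-1},
    {"claw":1,"dx":0,"dy":0,"dz":0,"roll":-1},
  ],
)

```text
clock: 7.65
position: [511.9, -236.0, 70.0]
tool_rot: [-179.8, 0.1, 21.9]
force: [-12.7, 3.7, 16.5]
finger_gap: 12.4
gripper_force: 60.3
```

arm_command(
  moves=[
    {"claw":1,"dx":0,"dy":0,"dz":0,"roll":-1},
    {"claw":1,"dx":0,"dy":0,"dz":0,"roll":-1},
    {"claw":1,"dx":0,"dy":0,"dz":0,"roll":-1},
    {"claw":1,"dx":0,"dy":0,"dz":0,"roll":-1},
    {"claw":1,"dx":0,"dy":0,"dz":0,"roll":-1},
    {"claw":1,"dx":0,"dy":0,"dz":0,"roll":-1},
    {"claw":1,"dx":0,"dy":0,"dz":0,"roll":-1},
    {"claw":1,"dx":0,"dy":0,"dz":0,"roll":-1},
    {"claw":1,"dx":0,"dy":0,"dz":0,"roll":-1},
    {"claw":1,"dx":0,"dy":0,"dz":0,"roll":0},
  ],
)

```text
clock: 8.48
position: [511.9, -235.1, 70.0]
tool_rot: [-179.8, 0.2, -14.2]
force: [-10.9, 6.3, 20.2]
finger_gap: 12.9
gripper_force: 60.8
```

arm_command(
  moves=[
    {"claw":-1,"dx":0,"dy":0,"dz":0,"roll":0},
    {"claw":-1,"dx":0,"dy":0,"dz":0,"roll":0},
    {"claw":-1,"dx":0,"dy":0,"dz":0,"roll":0},
    {"claw":-1,"dx":0,"dy":0,"dz":0,"roll":0},
    {"claw":-1,"dx":0,"dy":0,"dz":1,"roll":0},
    {"claw":-1,"dx":0,"dy":0,"dz":1,"roll":0},
    {"claw":-1,"dx":0,"dy":0,"dz":1,"roll":0},
    {"claw":-1,"dx":0,"dy":0,"dz":1,"roll":0},
    {"claw":-1,"dx":0,"dy":0,"dz":1,"roll":0},
    {"claw":-1,"dx":0,"dy":0,"dz":1,"roll":0},
  ],
)

```text
clock: 9.32
position: [514.2, -236.4, 220.5]
tool_rot: [180.0, 0.0, -13.9]
force: [0.9, 0.2, 0.4]
finger_gap: 85.5
gripper_force: 0.0
```

arm_command(
  moves=[
    {"claw":-1,"dx":0,"dy":1,"dz":0,"roll":1},
    {"claw":-1,"dx":0,"dy":1,"dz":0,"roll":1},
    {"claw":-1,"dx":0,"dy":1,"dz":0,"roll":1},
    {"claw":-1,"dx":0,"dy":1,"dz":0,"roll":1},
    {"claw":-1,"dx":0,"dy":1,"dz":0,"roll":1},
    {"claw":-1,"dx":0,"dy":1,"dz":0,"roll":1},
    {"claw":-1,"dx":0,"dy":1,"dz":0,"roll":1},
    {"claw":-1,"dx":0,"dy":1,"dz":0,"roll":1},
    {"claw":-1,"dx":0,"dy":1,"dz":0,"roll":1},
    {"claw":-1,"dx":0,"dy":1,"dz":0,"roll":1},
    {"claw":-1,"dx":0,"dy":1,"dz":0,"roll":1},
    {"claw":-1,"dx":0,"dy":1,"dz":0,"roll":1},
  ],
)

```text
clock: 10.32
position: [514.3, 64.9, 219.4]
tool_rot: [180.0, -0.0, 34.3]
force: [0.8, 0.0, 0.4]
finger_gap: 85.4
gripper_force: 0.0
```

Run:
```python
from h import *
a=snap('side','k2');b=snap('top','t2')
cv2.imwrite('pics/k2c.png',np.hstack([cv2.resize(a['frame'][215:310,275:370],(390,390),interpolation=cv2.INTER_CUBIC),cv2.resize(b['frame'][150:230,335:415],(390,390),interpolation=cv2.INTER_CUBIC)]))
```

```text
(no output)
```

View pics/k2c.png

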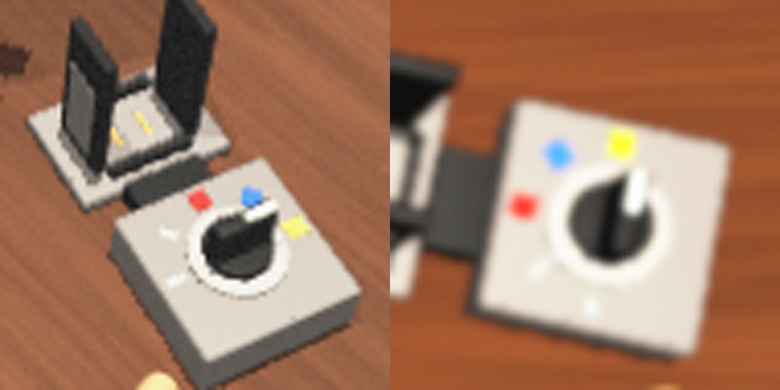

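The pointer (right panel, (635,190)) is at the yellow mark, so the knob is done. I'm heading to the yellow pack.

arm_command(
  moves=[
    {"claw":-1,"dx":0.05,"dy":0.5,"dz":0,"roll":1},
    {"claw":-1,"dx":0.05,"dy":0.5,"dz":0,"roll":1},
    {"claw":-1,"dx":0.05,"dy":0.5,"dz":0,"roll":1},
    {"claw":-1,"dx":0.05,"dy":0.5,"dz":0,"roll":1},
    {"claw":-1,"dx":0.05,"dy":0.5,"dz":0,"roll":1},
    {"claw":-1,"dx":0.05,"dy":0.5,"dz":0,"roll":1},
    {"claw":-1,"dx":0.05,"dy":0.5,"dz":0,"roll":1},
    {"claw":-1,"dx":0.05,"dy":0.5,"dz":0,"roll":1},
    {"claw":-1,"dx":0.05,"dy":0.5,"dz":0,"roll":1},
    {"claw":-1,"dx":0.05,"dy":0.5,"dz":0,"roll":1},
    {"claw":-1,"dx":0.05,"dy":0.5,"dz":0,"roll":1},
    {"claw":-1,"dx":0.05,"dy":0.2,"dz":0,"roll":1},
  ],
)

```text
clock: 11.42
position: [529.5, 207.4, 219.1]
tool_rot: [-180.0, -0.0, 82.3]
force: [-0.4, -0.6, -0.5]
finger_gap: 85.7
gripper_force: 0.0
```

arm_command(
  moves=[
    {"claw":-1,"dx":0,"dy":0,"dz":-0.4,"roll":1},
    {"claw":-1,"dx":0,"dy":0,"dz":-0.6,"roll":1},
    {"claw":-1,"dx":0,"dy":0,"dz":-0.6,"roll":1},
    {"claw":-1,"dx":0,"dy":0,"dz":-0.6,"roll":1},
    {"claw":-1,"dx":0,"dy":0,"dz":-0.4,"roll":1},
    {"claw":-1,"dx":0,"dy":0,"dz":0,"roll":0},
    {"claw":-1,"dx":0,"dy":0,"dz":0,"roll":0},
  ],
)

```text
clock: 12.0
position: [529.4, 205.3, 154.2]
tool_rot: [-180.0, 0.0, 101.9]
force: [0.5, 1.0, 1.8]
finger_gap: 85.3
gripper_force: 0.0
```

Run:
```python
from h import *
for i in range(2): o=observe(); print(o['position'],o['tool_rot'],o['joint_positions'][6]); s=snap('side','p1')
cv2.imwrite('pics/p1c.png',cv2.resize(s['frame'][80:230,150:310],None,fx=4,fy=4,interpolation=cv2.INTER_CUBIC))
```

```text
[529.40665359 205.29005299 154.23842814] [-1.79960524e+02  1.52063087e-02  1.01896952e+02] 12.99853454002946
[529.80094472 205.47983043 154.77018937] [1.79976101e+02 9.21069372e-03 1.01889999e+02] 12.98111437071602
```

View pics/p1c.png

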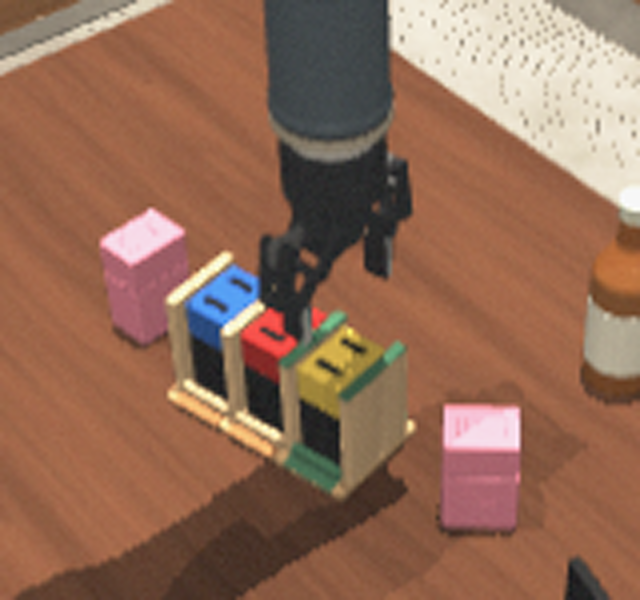

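The gripper hovers centred over the yellow pack, with its fingers on the ±x sides of the green bay. Descending now.

arm_command(
  moves=[
    {"claw":-1,"dx":0.08,"dy":0.06,"dz":-0.3,"roll":0.12},
    {"claw":-1,"dx":0,"dy":0,"dz":-0.6,"roll":0},
    {"claw":-1,"dx":0,"dy":0,"dz":-0.6,"roll":0},
    {"claw":-1,"dx":0,"dy":0,"dz":-0.6,"roll":0},
    {"claw":-1,"dx":0,"dy":0,"dz":-0.6,"roll":0},
    {"claw":-1,"dx":0,"dy":0,"dz":-0.6,"roll":0},
    {"claw":-1,"dx":0,"dy":0,"dz":0,"roll":0},
  ],
)

```text
clock: 12.68
position: [530.2, 207.6, 69.5]
tool_rot: [-179.8, 0.0, 102.6]
force: [-1.0, -0.1, -0.0]
finger_gap: 85.5
gripper_force: 0.0
```

arm_command(
  moves=[
    {"claw":1,"dx":0,"dy":0,"dz":0,"roll":0},
    {"claw":1,"dx":0,"dy":0,"dz":0,"roll":0},
    {"claw":1,"dx":0,"dy":0,"dz":0,"roll":0},
    {"claw":1,"dx":0,"dy":0,"dz":0,"roll":0},
    {"claw":1,"dx":0,"dy":0,"dz":0,"roll":0},
    {"claw":1,"dx":0,"dy":0,"dz":0,"roll":0},
  ],
)

```text
clock: 13.18
position: [531.9, 207.6, 72.8]
tool_rot: [179.9, -0.0, 102.6]
force: [-1.4, -0.7, 7.1]
finger_gap: 59.0
gripper_force: 66.0
```

arm_command(
  moves=[
    {"claw":1,"dx":0,"dy":0,"dz":0.4,"roll":0},
    {"claw":1,"dx":0,"dy":0,"dz":0.6,"roll":0},
    {"claw":1,"dx":0,"dy":0,"dz":0.6,"roll":0},
    {"claw":1,"dx":0,"dy":0,"dz":0.6,"roll":0},
    {"claw":1,"dx":0,"dy":0,"dz":0.6,"roll":0},
    {"claw":1,"dx":0,"dy":0,"dz":0.6,"roll":0},
    {"claw":1,"dx":0,"dy":0,"dz":0.6,"roll":0},
    {"claw":1,"dx":0,"dy":0,"dz":0.6,"roll":0},
    {"claw":1,"dx":0,"dy":0,"dz":0.6,"roll":0},
    {"claw":1,"dx":0,"dy":0,"dz":0.4,"roll":0},
  ],
)

```text
clock: 14.02
position: [531.4, 207.5, 213.7]
tool_rot: [179.9, -0.0, 102.6]
force: [-0.3, -1.0, -3.6]
finger_gap: 59.4
gripper_force: 65.8
```

Run:
```python
from h import *
s=snap('side','l1'); o=observe(); print(o['position'],o['force'],o['finger_gap'])
cv2.imwrite('pics/l1c.png',cv2.resize(s['frame'][60:260,150:350],None,fx=3,fy=3,interpolation=cv2.INTER_CUBIC))
import pickle
t=pickle.load(open('top0.pkl','rb'));f=t['frame']
h=cv2.cvtColor(f,cv2.COLOR_BGR2HSV)[155:195,240:275];m=(h[...,1]<130)&(h[...,2]>150);y,x=np.nonzero(m);print(plane(t,[[x.mean()+240,y.mean()+155]],95))
```

```text
[532.18147752 207.65766232 214.99716054] [ 0.60008482 -0.01799886 -2.0465415 ] 59.35175579938056
[[569.81713371  88.21158995  95.        ]]
```

View pics/l1c.png

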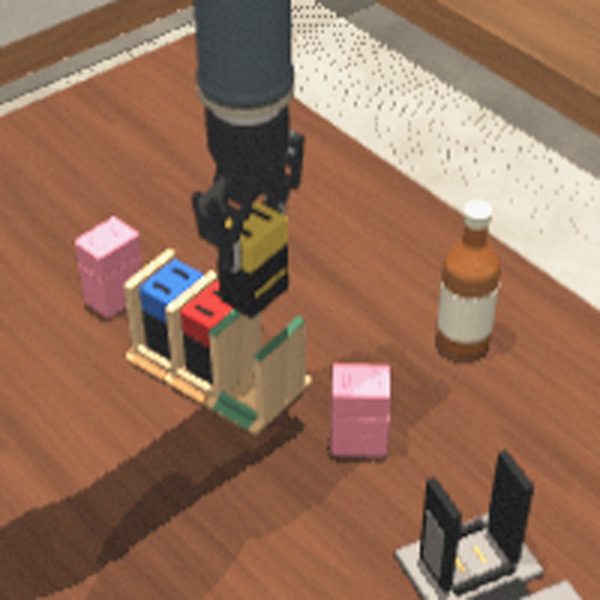

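The yellow pack is held upright and clear of the rack at crop (255,255), and the other packs are untouched. I'm carrying it to free bench at about (490, 5), turning it to the charger's yaw.

arm_command(
  moves=[
    {"claw":1,"dx":-0.1,"dy":-0.5,"dz":0,"roll":-0.6},
    {"claw":1,"dx":-0.2,"dy":-0.8,"dz":0,"roll":-0.7},
    {"claw":1,"dx":-0.2,"dy":-0.9,"dz":0,"roll":-0.7},
    {"claw":1,"dx":-0.2,"dy":-0.9,"dz":0,"roll":-0.7},
    {"claw":1,"dx":-0.2,"dy":-0.9,"dz":0,"roll":-0.7},
    {"claw":1,"dx":-0.2,"dy":-0.9,"dz":0,"roll":-0.7},
    {"claw":1,"dx":-0.2,"dy":-0.9,"dz":0,"roll":-0.7},
    {"claw":1,"dx":-0.2,"dy":-0.9,"dz":0,"roll":-0.7},
    {"claw":1,"dx":-0.2,"dy":-0.8,"dz":0,"roll":-0.7},
    {"claw":1,"dx":0,"dy":-0.5,"dz":0,"roll":-0.45},
    {"claw":1,"dx":0,"dy":0,"dz":0,"roll":0},
  ],
)

```text
clock: 14.98
position: [488.3, 4.0, 212.0]
tool_rot: [180.0, 0.0, 75.6]
force: [0.8, -0.3, -3.2]
finger_gap: 59.2
gripper_force: 65.9
```

arm_command(
  moves=[
    {"claw":1,"dx":0,"dy":0,"dz":-0.6,"roll":0},
    {"claw":1,"dx":0,"dy":0,"dz":-0.8,"roll":0},
    {"claw":1,"dx":0,"dy":0,"dz":-0.8,"roll":0},
    {"claw":1,"dx":0,"dy":0,"dz":-0.8,"roll":0},
    {"claw":1,"dx":0,"dy":0,"dz":-0.8,"roll":0},
    {"claw":1,"dx":0,"dy":0,"dz":-0.7,"roll":0},
    {"claw":1,"dx":0,"dy":0,"dz":-0.6,"roll":0},
    {"claw":1,"dx":0,"dy":0,"dz":-0.3,"roll":0},
    {"claw":1,"dx":0,"dy":0,"dz":0,"roll":0},
    {"claw":1,"dx":0,"dy":0,"dz":0,"roll":0},
  ],
)

```text
clock: 15.82
position: [489.0, 7.7, 76.8]
tool_rot: [-180.0, 0.0, 76.0]
force: [0.3, 0.5, -3.2]
finger_gap: 59.4
gripper_force: 65.8
```

arm_command(
  moves=[
    {"claw":1,"dx":0,"dy":0,"dz":-0.12,"roll":0},
    {"claw":1,"dx":0,"dy":0,"dz":-0.12,"roll":0},
    {"claw":1,"dx":0,"dy":0,"dz":-0.06,"roll":0},
    {"claw":1,"dx":0,"dy":0,"dz":-0.06,"roll":0},
    {"claw":1,"dx":0,"dy":0,"dz":0,"roll":0},
  ],
)

```text
clock: 16.23
position: [488.8, 7.7, 67.7]
tool_rot: [-180.0, -0.0, 76.0]
force: [0.3, -0.1, -2.5]
finger_gap: 59.4
gripper_force: 65.8
```

arm_command(
  moves=[
    {"claw":1,"dx":0,"dy":0,"dz":-0.04,"roll":0},
    {"claw":1,"dx":0,"dy":0,"dz":-0.04,"roll":0},
    {"claw":1,"dx":0,"dy":0,"dz":0,"roll":0},
  ],
)

```text
clock: 16.48
position: [488.8, 7.6, 65.7]
tool_rot: [-180.0, 0.0, 76.0]
force: [-0.6, -0.5, -3.9]
finger_gap: 59.3
gripper_force: 65.8
```

arm_command(
  moves=[
    {"claw":1,"dx":0,"dy":0,"dz":-0.04,"roll":0},
    {"claw":1,"dx":0,"dy":0,"dz":0,"roll":0},
  ],
)

```text
clock: 16.65
position: [488.9, 7.6, 64.9]
tool_rot: [180.0, -0.0, 76.0]
force: [-0.9, -0.4, -1.9]
finger_gap: 59.3
gripper_force: 65.9
```

arm_command(
  moves=[
    {"claw":1,"dx":0,"dy":0,"dz":-0.04,"roll":0},
    {"claw":1,"dx":0,"dy":0,"dz":0,"roll":0},
  ],
)

```text
clock: 16.82
position: [488.8, 7.6, 64.8]
tool_rot: [180.0, -0.1, 76.0]
force: [-5.2, 1.3, 18.4]
finger_gap: 59.5
gripper_force: 68.2
```

Contact. I'm releasing, rising, turning 90° and taking the pack again by its broad faces.

arm_command(
  moves=[
    {"claw":-1,"dx":0,"dy":0,"dz":0,"roll":0},
    {"claw":-1,"dx":0,"dy":0,"dz":0,"roll":0},
    {"claw":-1,"dx":0,"dy":0,"dz":0,"roll":0},
    {"claw":-1,"dx":0,"dy":0,"dz":0,"roll":0},
    {"claw":-1,"dx":0,"dy":0,"dz":0.6,"roll":0},
    {"claw":-1,"dx":0,"dy":0,"dz":0.8,"roll":0},
    {"claw":-1,"dx":0,"dy":0,"dz":0.8,"roll":0},
    {"claw":-1,"dx":0,"dy":0,"dz":0.8,"roll":0},
    {"claw":-1,"dx":0,"dy":0,"dz":0.6,"roll":1},
    {"claw":-1,"dx":0,"dy":0,"dz":0.4,"roll":1},
    {"claw":-1,"dx":0,"dy":0,"dz":0,"roll":1},
    {"claw":-1,"dx":0,"dy":0,"dz":0,"roll":1},
  ],
)

```text
clock: 17.82
position: [489.2, 7.7, 164.4]
tool_rot: [179.9, -0.0, 92.2]
force: [-0.6, 0.8, -1.4]
finger_gap: 85.1
gripper_force: 0.0
```

arm_command(
  moves=[
    {"claw":-1,"dx":0,"dy":0,"dz":0,"roll":1},
    {"claw":-1,"dx":0,"dy":0,"dz":0,"roll":1},
    {"claw":-1,"dx":0,"dy":0,"dz":0,"roll":1},
    {"claw":-1,"dx":0,"dy":0,"dz":0,"roll":1},
    {"claw":-1,"dx":0,"dy":0,"dz":0,"roll":1},
    {"claw":-1,"dx":0,"dy":0,"dz":0,"roll":1},
    {"claw":-1,"dx":0,"dy":0,"dz":0,"roll":1},
    {"claw":-1,"dx":0,"dy":0,"dz":0,"roll":1},
    {"claw":-1,"dx":0,"dy":0,"dz":0,"roll":1},
    {"claw":-1,"dx":0,"dy":0,"dz":0,"roll":1},
    {"claw":-1,"dx":0,"dy":0,"dz":0,"roll":1},
    {"claw":-1,"dx":0,"dy":0,"dz":0,"roll":1},
  ],
)

```text
clock: 18.82
position: [488.8, 7.5, 163.7]
tool_rot: [-180.0, -0.0, 140.2]
force: [0.1, -1.2, -0.4]
finger_gap: 85.6
gripper_force: 0.0
```

arm_command(
  moves=[
    {"claw":-1,"dx":0,"dy":0,"dz":0,"roll":1},
    {"claw":-1,"dx":0,"dy":0,"dz":0,"roll":1},
    {"claw":-1,"dx":0,"dy":0,"dz":0,"roll":1},
    {"claw":-1,"dx":0,"dy":0,"dz":0,"roll":1},
    {"claw":-1,"dx":0,"dy":0,"dz":0,"roll":1},
    {"claw":-1,"dx":0,"dy":0,"dz":0,"roll":1},
    {"claw":-1,"dx":0,"dy":0,"dz":0,"roll":0.5},
    {"claw":-1,"dx":0,"dy":0,"dz":0,"roll":0},
    {"claw":-1,"dx":0,"dy":0,"dz":0,"roll":0},
  ],
)

```text
clock: 19.57
position: [488.8, 7.5, 163.7]
tool_rot: [-180.0, -0.0, 165.9]
force: [-0.4, 0.6, -0.6]
finger_gap: 85.3
gripper_force: 0.0
```

Run:
```python
from h import *
o=observe(); print(o['position'],o['tool_rot'])
for n in('side','top'):
    s=snap(n,'b_'+n); f=cv2.resize(s['frame'],None,fx=4,fy=4,interpolation=cv2.INTER_CUBIC); h=cv2.cvtColor(f,cv2.COLOR_BGR2HSV)
    m=cv2.inRange(h,(20,140,60),(35,255,255)); p=proj(s,[[489,8,95]])[0]; print(n,p)
    k=np.zeros_like(m); x,y=(p*4).astype(int); k[max(y-100,0):y+100,x-100:x+100]=1; m*=k
    cs=cv2.findContours(m,cv2.RETR_EXTERNAL,cv2.CHAIN_APPROX_NONE)[0]
    if cs:
        c=max(cs,key=cv2.contourArea).reshape(-1,2);r=cv2.minAreaRect(cv2.convexHull(plane(s,(c+.5)/4-.5,95)[:,:2].astype(np.float32)));print(r)
s=cv2.imread('pics/b_side.png');x,y=proj(snap('side'),[[489,8,95]])[0].astype(int)
cv2.imwrite('pics/b_c.png',cv2.resize(s[max(0,y-80):y+70,x-80:x+80],None,fx=4,fy=4,interpolation=cv2.INTER_CUBIC))
```

```text
[488.76185486   7.46880401 163.71983724] [-1.79999007e+02 -8.02074795e-03  1.65888792e+02]
side [265.8670124  215.07733561]
((482.1966247558594, -3.343547821044922), (65.93815612792969, 71.13236999511719), 75.44131469726562)
top [290.04427837 202.65810498]
((467.4972229003906, 33.80408477783203), (10.67754077911377, 18.382366180419922), 88.70436096191406)
```

View pics/b_c.png

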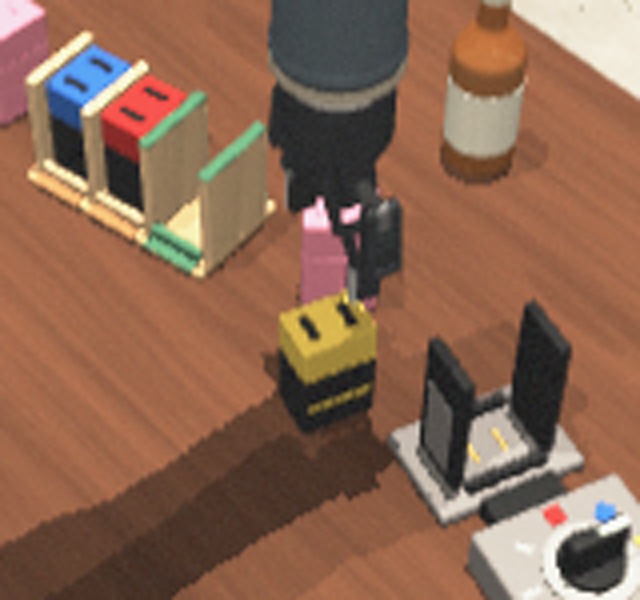

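The pack stands upright on the bench at crop (328,360), so I'm regrasping it across its broad faces.

arm_command(
  moves=[
    {"claw":-1,"dx":0,"dy":0,"dz":-0.5,"roll":0},
    {"claw":-1,"dx":0,"dy":0,"dz":-0.7,"roll":0},
    {"claw":-1,"dx":0,"dy":0,"dz":-0.7,"roll":0},
    {"claw":-1,"dx":0,"dy":0,"dz":-0.7,"roll":0},
    {"claw":-1,"dx":0,"dy":0,"dz":-0.7,"roll":0},
    {"claw":-1,"dx":0,"dy":0,"dz":-0.5,"roll":0},
    {"claw":-1,"dx":0,"dy":0,"dz":0,"roll":0},
    {"claw":-1,"dx":0,"dy":0,"dz":0,"roll":0},
  ],
)

```text
clock: 20.38
position: [488.5, 7.5, 68.5]
tool_rot: [-180.0, -0.1, 165.9]
force: [0.2, -0.3, 0.4]
finger_gap: 85.2
gripper_force: 0.0
```

arm_command(
  moves=[
    {"claw":1,"dx":0,"dy":0,"dz":0,"roll":0},
    {"claw":1,"dx":0,"dy":0,"dz":0,"roll":0},
    {"claw":1,"dx":0,"dy":0,"dz":0,"roll":0},
    {"claw":1,"dx":0,"dy":0,"dz":0,"roll":0},
    {"claw":1,"dx":0,"dy":0,"dz":0,"roll":0},
    {"claw":1,"dx":0,"dy":0,"dz":0,"roll":0},
    {"claw":1,"dx":0,"dy":0,"dz":0,"roll":0},
  ],
)

```text
clock: 20.97
position: [489.3, 7.7, 69.7]
tool_rot: [180.0, 0.1, 166.0]
force: [-1.5, 1.2, 7.1]
finger_gap: 43.4
gripper_force: 60.4
```

arm_command(
  moves=[
    {"claw":1,"dx":0,"dy":0,"dz":0.4,"roll":0},
    {"claw":1,"dx":0,"dy":0,"dz":0.7,"roll":0},
    {"claw":1,"dx":0,"dy":0,"dz":0.8,"roll":0},
    {"claw":1,"dx":0,"dy":0,"dz":0.8,"roll":0},
    {"claw":1,"dx":0,"dy":0,"dz":0.8,"roll":0},
    {"claw":1,"dx":0,"dy":0,"dz":0.8,"roll":0},
    {"claw":1,"dx":0,"dy":0,"dz":0.8,"roll":0},
    {"claw":1,"dx":0,"dy":0,"dz":0.6,"roll":0},
    {"claw":1,"dx":0,"dy":0,"dz":0.3,"roll":0},
    {"claw":1,"dx":0,"dy":0,"dz":0,"roll":0},
  ],
)

```text
clock: 21.8
position: [489.4, 7.6, 220.2]
tool_rot: [179.9, 0.1, 166.0]
force: [-0.2, 0.8, -3.4]
finger_gap: 43.2
gripper_force: 62.1
```

arm_command(
  moves=[
    {"claw":1,"dx":0.2,"dy":-0.4,"dz":0,"roll":0},
    {"claw":1,"dx":0.3,"dy":-0.6,"dz":0,"roll":0},
    {"claw":1,"dx":0.3,"dy":-0.6,"dz":0,"roll":0},
    {"claw":1,"dx":0.3,"dy":-0.6,"dz":0,"roll":0},
    {"claw":1,"dx":0.3,"dy":-0.6,"dz":0,"roll":0},
    {"claw":1,"dx":0.3,"dy":-0.6,"dz":0,"roll":0},
    {"claw":1,"dx":0.3,"dy":-0.6,"dz":0,"roll":0},
    {"claw":1,"dx":0.2,"dy":-0.4,"dz":0,"roll":0},
    {"claw":1,"dx":0.08,"dy":-0.08,"dz":0,"roll":0},
    {"claw":1,"dx":0,"dy":0,"dz":0,"roll":0},
    {"claw":1,"dx":0,"dy":0,"dz":0,"roll":0},
    {"claw":1,"dx":0,"dy":0,"dz":0,"roll":0},
  ],
)

```text
clock: 22.8
position: [545.4, -103.3, 218.5]
tool_rot: [180.0, -0.1, 166.0]
force: [0.1, 0.1, -4.2]
finger_gap: 43.2
gripper_force: 62.1
```

Run:
```python
from h import *
a=snap('side','c1');b=snap('top','ct'); o=observe(); print(o['position'],o['tool_rot'],o['force'])
cv2.imwrite('pics/c1c.png',np.hstack([cv2.resize(a['frame'][150:290,250:350],None,fx=4,fy=4,interpolation=cv2.INTER_CUBIC),cv2.resize(b['frame'][140:280,290:390],None,fx=4,fy=4,interpolation=cv2.INTER_CUBIC)]))
```

```text
[ 545.60120601 -103.4255091   218.78757582] [ 1.79977297e+02 -1.57133170e-02  1.66058603e+02] [ 0.03172533  0.18407621 -3.60281742]
```

View pics/c1c.png

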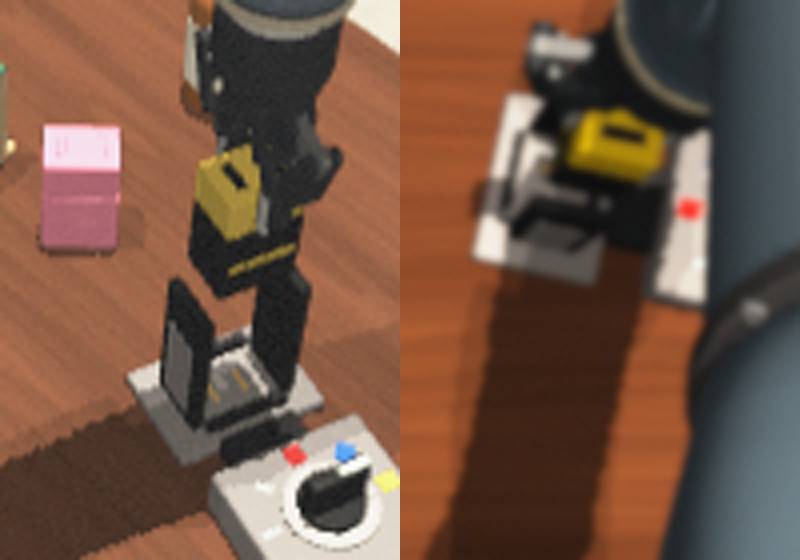

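The pack hangs aligned above the cradle with its long side from cheek to cheek. I'm lowering it in stages while watching the force.

arm_command(
  moves=[
    {"claw":1,"dx":0.02,"dy":-0.04,"dz":-0.3,"roll":0},
    {"claw":1,"dx":0,"dy":0,"dz":-0.3,"roll":0},
    {"claw":1,"dx":0,"dy":0,"dz":-0.2,"roll":0},
    {"claw":1,"dx":0,"dy":0,"dz":-0.2,"roll":0},
    {"claw":1,"dx":0,"dy":0,"dz":-0.2,"roll":0},
    {"claw":1,"dx":0,"dy":0,"dz":0,"roll":0},
  ],
)

```text
clock: 23.4
position: [545.7, -105.2, 187.5]
tool_rot: [-180.0, -0.1, 166.0]
force: [0.2, 0.4, -3.3]
finger_gap: 43.2
gripper_force: 62.1
```

arm_command(
  moves=[
    {"claw":1,"dx":0,"dy":0,"dz":-0.2,"roll":0},
    {"claw":1,"dx":0,"dy":0,"dz":-0.3,"roll":0},
    {"claw":1,"dx":0,"dy":0,"dz":-0.3,"roll":0},
    {"claw":1,"dx":0,"dy":0,"dz":-0.3,"roll":0},
    {"claw":1,"dx":0,"dy":0,"dz":-0.2,"roll":0},
    {"claw":1,"dx":0,"dy":0,"dz":0,"roll":0},
  ],
)

```text
clock: 23.9
position: [545.6, -105.2, 154.9]
tool_rot: [-180.0, -0.1, 166.0]
force: [-0.4, -0.3, -3.1]
finger_gap: 43.3
gripper_force: 62.1
```

arm_command(
  moves=[
    {"claw":1,"dx":0,"dy":0,"dz":-0.3,"roll":0},
    {"claw":1,"dx":0,"dy":0,"dz":-0.3,"roll":0},
    {"claw":1,"dx":0,"dy":0,"dz":-0.3,"roll":0},
    {"claw":1,"dx":0,"dy":0,"dz":-0.3,"roll":0},
    {"claw":1,"dx":0,"dy":0,"dz":-0.3,"roll":0},
    {"claw":1,"dx":0,"dy":0,"dz":-0.3,"roll":0},
    {"claw":1,"dx":0,"dy":0,"dz":-0.3,"roll":0},
    {"claw":1,"dx":0,"dy":0,"dz":0,"roll":0},
  ],
)

```text
clock: 24.57
position: [545.5, -105.2, 102.1]
tool_rot: [-180.0, -0.1, 166.0]
force: [-0.5, 1.0, -2.8]
finger_gap: 43.0
gripper_force: 62.1
```

arm_command(
  moves=[
    {"claw":1,"dx":0,"dy":0,"dz":-0.1,"roll":0},
    {"claw":1,"dx":0,"dy":0,"dz":-0.1,"roll":0},
    {"claw":1,"dx":0,"dy":0,"dz":-0.1,"roll":0},
    {"claw":1,"dx":0,"dy":0,"dz":-0.1,"roll":0},
    {"claw":1,"dx":0,"dy":0,"dz":-0.1,"roll":0},
    {"claw":1,"dx":0,"dy":0,"dz":0,"roll":0},
  ],
)

```text
clock: 25.07
position: [546.1, -105.3, 90.9]
tool_rot: [-180.0, -0.0, 166.0]
force: [-0.6, 0.8, -2.8]
finger_gap: 43.2
gripper_force: 62.1
```

arm_command(
  moves=[
    {"claw":1,"dx":0,"dy":0,"dz":-0.08,"roll":0},
    {"claw":1,"dx":0,"dy":0,"dz":-0.08,"roll":0},
    {"claw":1,"dx":0,"dy":0,"dz":-0.08,"roll":0},
    {"claw":1,"dx":0,"dy":0,"dz":0,"roll":0},
  ],
)

```text
clock: 25.4
position: [546.1, -105.3, 84.9]
tool_rot: [-180.0, -0.0, 166.0]
force: [0.2, 0.0, -4.0]
finger_gap: 43.0
gripper_force: 62.1
```

arm_command(
  moves=[
    {"claw":1,"dx":0,"dy":0,"dz":-0.04,"roll":0},
    {"claw":1,"dx":0,"dy":0,"dz":-0.04,"roll":0},
    {"claw":1,"dx":0,"dy":0,"dz":0,"roll":0},
  ],
)

```text
clock: 25.65
position: [546.2, -105.4, 83.1]
tool_rot: [-180.0, -0.0, 166.0]
force: [-0.1, 0.4, -3.2]
finger_gap: 43.1
gripper_force: 62.1
```

arm_command(
  moves=[
    {"claw":1,"dx":0,"dy":0,"dz":-0.04,"roll":0},
    {"claw":1,"dx":0,"dy":0,"dz":0,"roll":0},
  ],
)

```text
clock: 25.82
position: [546.3, -105.4, 82.2]
tool_rot: [-180.0, -0.0, 166.0]
force: [-0.4, -0.6, -3.1]
finger_gap: 43.2
gripper_force: 62.1
```

arm_command(
  moves=[
    {"claw":1,"dx":0,"dy":0,"dz":-0.03,"roll":0},
    {"claw":1,"dx":0,"dy":0,"dz":0,"roll":0},
  ],
)

```text
clock: 25.98
position: [546.4, -105.4, 81.8]
tool_rot: [180.0, 0.0, 166.0]
force: [-1.0, 1.0, -0.3]
finger_gap: 43.5
gripper_force: 62.3
```

arm_command(
  moves=[
    {"claw":1,"dx":0,"dy":0,"dz":-0.02,"roll":0},
    {"claw":1,"dx":0,"dy":0,"dz":0,"roll":0},
  ],
)

```text
clock: 26.15
position: [546.4, -105.4, 81.7]
tool_rot: [180.0, 0.0, 166.0]
force: [-1.8, 1.4, 6.7]
finger_gap: 43.0
gripper_force: 63.4
```

arm_command(
  moves=[
    {"claw":-1,"dx":0,"dy":0,"dz":0,"roll":0},
    {"claw":-1,"dx":0,"dy":0,"dz":0,"roll":0},
    {"claw":-1,"dx":0,"dy":0,"dz":0,"roll":0},
    {"claw":-1,"dx":0,"dy":0,"dz":0,"roll":0},
    {"claw":-1,"dx":0,"dy":0,"dz":0,"roll":0},
    {"claw":-1,"dx":0,"dy":0,"dz":0.4,"roll":0},
    {"claw":-1,"dx":0,"dy":0,"dz":0.8,"roll":0},
    {"claw":-1,"dx":0,"dy":0,"dz":1,"roll":0},
    {"claw":-1,"dx":0,"dy":0,"dz":1,"roll":0},
    {"claw":-1,"dx":0,"dy":0,"dz":1,"roll":0},
    {"claw":-1,"dx":0,"dy":0,"dz":1,"roll":0},
  ],
)

```text
clock: 27.07
position: [546.1, -105.5, 213.0]
tool_rot: [-180.0, 0.0, 166.0]
force: [-0.3, 0.8, -1.0]
finger_gap: 85.1
gripper_force: 0.0
```

arm_command(
  moves=[
    {"claw":-1,"dx":0,"dy":0.8,"dz":0,"roll":0},
    {"claw":-1,"dx":0,"dy":0.8,"dz":0,"roll":0},
    {"claw":-1,"dx":0,"dy":0.8,"dz":0,"roll":0},
    {"claw":-1,"dx":0,"dy":0.8,"dz":0,"roll":0},
    {"claw":-1,"dx":0,"dy":0.8,"dz":0,"roll":0},
    {"claw":-1,"dx":0,"dy":0.8,"dz":0,"roll":0},
    {"claw":-1,"dx":0,"dy":0.8,"dz":0,"roll":0},
    {"claw":-1,"dx":0,"dy":0.8,"dz":0,"roll":0},
    {"claw":-1,"dx":0,"dy":0,"dz":0,"roll":0},
    {"claw":-1,"dx":0,"dy":0,"dz":0,"roll":0},
  ],
)

```text
clock: 27.9
position: [546.2, 55.7, 211.6]
tool_rot: [180.0, 0.0, 166.1]
force: [-0.3, -0.6, 0.1]
finger_gap: 85.2
gripper_force: 0.0
```

Run:
```python
from h import *
a=snap('side','e1');b=snap('top','et'); o=observe(); print(o['position'],o['qd'].round(2))
cv2.imwrite('pics/e1c.png',np.hstack([cv2.resize(a['frame'][190:310,260:370],None,fx=3.5,fy=3.5,interpolation=cv2.INTER_CUBIC),cv2.resize(b['frame'][130:250,300:415],None,fx=3.5,fy=3.5,interpolation=cv2.INTER_CUBIC)]))
```

```text
[546.29426023  53.70241716 211.48208118] [ 0.72 -0.01  0.25  0.1  -0.05 -0.15 -0.07]
```

View pics/e1c.png

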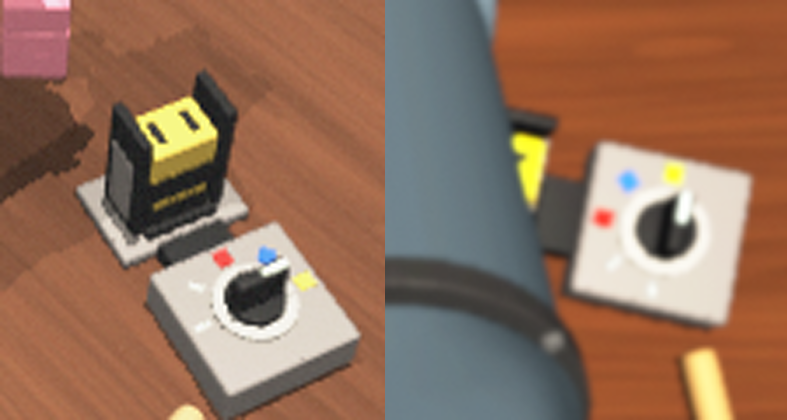

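The pack is seated between the cheeks with its top below the cheek tops, the pointer is at yellow, and the arm is clear of everything.

```bash
python3 -c "
from bench import hand_in; print(hand_in())"
```

```text
the job is handed in; nothing more can be done
None
```

I turned the selector to the yellow mark, stood the yellow pack from the green bay in the charger's cradle, and handed the job in at about 28 s; no verdict came back.

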